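Turn the sample carousel to bring the marked jar to the front

TASK

Gently push the sample carousel round by its blue rim posts until the jar with the orange lid sticker stands squarely at the front, in line with the yellow arrow on the carousel's foot, and let it come to rest there. Do not touch or lift any of the jars, and leave everything else on the desk where it is.

Things in the scene. Friction and masses are not known exactly. Their poses are not given: they have to be found in the camera images.
- hub (a point): top of the aluminium boss at the middle of the turning tray, on its vertical axis, 41 mm above the desk. The tray is a grey disc, 270 mm across, 10 mm thick, its top 26 mm above the desk; it turns freely either way without stops. On it are five places for jars, 72 degrees apart, centres 75 mm from the axis, each kept by three short steel pins (8 mm thick, 16 mm high)
- tray (a joint): angle of the turning tray in rad, 0 at the start, growing counter-clockwise seen from above. The bearing is stiff: the tray stays where it is left, coasting only 1 or 2 degrees after a slow push; about 1 to 2 N at a post turns it. Turning it faster than 3 rad/s is not gentle
- front_place (a point): the place, fixed to the foot, where the underside of the front jar should be: 75 mm from the axis towards the arrow, at tray-top height, 26 mm above the desk. It does not turn with the tray
- arrow_tip (a point): tip of the yellow arrow on the black tongue of the fixed foot, 142 mm from the axis and 10 mm above the desk, just outside the tray's edge; the arrow points at the axis. The tongue is 34 mm wide, 8 mm high and ends 190 mm from the axis; it may face up to 25 degrees to either side of the robot's x direction
- post_0 (a point): top of one of the five blue upright rim posts fixed to the tray, alike, 14 mm thick with a round top 130 mm above the desk (17 mm above the jar lids); 122 mm from the axis, 72 degrees apart, each midway between two jar places. Beside a post there is about 38 mm to the nearest jars, whose lids are 113 mm above the desk
- post_1 (a point): top of one of the five blue upright rim posts fixed to the tray, alike, 14 mm thick with a round top 130 mm above the desk (17 mm above the jar lids); 122 mm from the axis, 72 degrees apart, each midway between two jar places. Beside a post there is about 38 mm to the nearest jars, whose lids are 113 mm above the desk
- post_2 (a point): top of one of the five blue upright rim posts fixed to the tray, alike, 14 mm thick with a round top 130 mm above the desk (17 mm above the jar lids); 122 mm from the axis, 72 degrees apart, each midway between two jar places. Beside a post there is about 38 mm to the nearest jars, whose lids are 113 mm above the desk
- post_3 (a point): top of one of the five blue upright rim posts fixed to the tray, alike, 14 mm thick with a round top 130 mm above the desk (17 mm above the jar lids); 122 mm from the axis, 72 degrees apart, each midway between two jar places. Beside a post there is about 38 mm to the nearest jars, whose lids are 113 mm above the desk
- post_4 (a point): top of one of the five blue upright rim posts fixed to the tray, alike, 14 mm thick with a round top 130 mm above the desk (17 mm above the jar lids); 122 mm from the axis, 72 degrees apart, each midway between two jar places. Beside a post there is about 38 mm to the nearest jars, whose lids are 113 mm above the desk
- jar_orange: screw-lid white sample jar, 74 mm across the lid (68 mm body), 87 mm tall, about 0.22 kg, standing loose between the pins of one of the tray's five places; the marked one, with a 62 mm orange round sticker on its lid. Origin: centre of its underside
- jar_blue: screw-lid white sample jar, 74 mm across the lid (68 mm body), 87 mm tall, about 0.22 kg, standing loose between the pins of one of the tray's five places; with a blue round sticker on its lid. Origin: centre of its underside
- jar_green: screw-lid white sample jar, 74 mm across the lid (68 mm body), 87 mm tall, about 0.22 kg, standing loose between the pins of one of the tray's five places; with a green round sticker on its lid. Origin: centre of its underside
- jar_plain_a: screw-lid white sample jar, 74 mm across the lid (68 mm body), 87 mm tall, about 0.22 kg, standing loose between the pins of one of the tray's five places; no sticker. Origin: centre of its underside
- jar_plain_b: screw-lid white sample jar, 74 mm across the lid (68 mm body), 87 mm tall, about 0.22 kg, standing loose between the pins of one of the tray's five places; no sticker. Origin: centre of its underside
- mug: bystander: cream mug with yellow stripes, 120x86 mm, 101 mm tall, to the left. Origin: centre of its underside
- bottle_white: bystander: small dropper bottle with white cap, 28 mm across, 68 mm tall, behind the carousel to the left. Origin: centre of its underside
- bottle_blue: bystander: small dropper bottle with blue cap, 28 mm across, 68 mm tall, behind the carousel to the left. Origin: centre of its underside

How it is judged:
By the outcome, as a careful person would: the job done as asked, in the order asked, and still so for the second after the job is handed in, with the robot touching nothing.
It also fails if it takes over 58 s, if anything falls off the work surface, if the arm or the gripper's body presses on something with over 40 N, if the wrist force passes 120 N, or if a joint passes its speed limit or range.

ROBOT

A 6-joint arm with a two-finger parallel gripper is mounted at the origin on a cart in front of the work surface, level with it; the furniture and walls round the work are solid. World frame = base frame: x ahead of the robot, y to its left, z up, the work surface at z = 0. Lengths are in m, angles in rad, forces in N, time in s.
With the tool pointing down it reaches from about 0.275 to 0.725 m from the base axis. Payload 5.6 kg.
Tool frame: the origin (TCP) lies on the centre line of the jaws, within the pads' length; the fingertips stand 19 mm ahead of it and the grasp point (between the pads) is the TCP (bot.tip_extent is the distance from the TCP to the fingertips, in m); z points along the fingers, x is the direction in which the jaws open and shut, and the axes are right-handed (so a half turn about z gives the same grasp; the last joint's range is limited). The gripper opens to 85 mm and grips with 20 to 120 N. Pads are 22 mm wide; open, the fingers measure 114 mm over their backs; the gripper's body (76 mm by 85 mm) begins 54 mm behind the grasp point. The pads swing forward as they close: fully open they stand 13 mm farther back than shut.
Start: joints at [1.536, 0.255, 0.108, 0, -1.424, -0.285], TCP at [0.173, 0.522, 0.25] pointing down, gripper open.
Joint ranges: [-2.95, 2.95], [-1.21, 1.97], [-1.09, 1.5], [-2.87, 1.71], [-2.94, -0.07], [-3.05, 3.05]. Speed limits (rad/s): [2.57, 2.57, 3.14, 3.14, 3.14, 3.14].

INTERFACE

Orientations are given as a rotation vector (axis times angle).
In Python, from rig import bot, get_image gives the robot as it stands. The module is installed in compiled form; this text tells all that it offers.
- The arm moves only by the shell command python3 -m pendant 'ROWS' [OPENING] [FORCE]. ROWS is a JSON object of lists of equal length, an entry for each row: "dp": the shift along the tool's x, y, z in m, a list of three; "rotation": the turn, a rotation vector about the tool's x, y, z in degrees, a list of three. A call has 1 to 8 rows; each row shifts and turns the pose as measured when the row begins, along the tool's axes as they then stand; what a row does not reach is not made up. A row lasts 1/8 s, in which the tool goes at most 62.5 mm and 10.7 degrees, less where a joint would pass 70% of its speed; a pose out of reach is approached as far as the arm can. A call is refused whole if a number of a shift passes 0.0625 or a number of a turn 10.7, either way. A call with a gripper value outside its range is refused whole. OPENING is the finger opening in m, from 0 to 0.0854, set as the call begins (- or left out, the last holds). The fingers move at their own pace and stop on an object; FORCE is the grip in N (left out, the last holds). Time passes only in rows, so rows that do not move let the fingers close. It gives the time, the measured TCP pose, the force and the opening at its end, in the units of the state.
- bot.sense(): the state, without advancing time (a new reading comes with each control period).
- get_image(name): name is "scene" or "top" or "wrist"; returns a dict with "img" (384x512x3 uint8, red, green, blue), "camera_matrix" (3x3 intrinsics, pixels), "dist" ([k1, k2, p1, p2, k3] as OpenCV has them; the pictures are not rectified), "R" (3x3) and "t" (3): a world point X has camera coordinates R X + t. Camera axes: x right, y down, z forward; pixel columns grow to the right and rows downward; lengths in m; the calibration is good to about 2 mm. A picture is of the moment at which its call begins. There is no depth.
- bot.finish_job(): hands the job in, once; it reports no verdict.
The state is a dict: "time_s": time; "joint_pos": joint angles; "joint_velocities": joint speeds; "effort": joint torques, N m; "tcp_pos": TCP position; "tool_rot": TCP orientation; "wrist_force": force on the tool from outside, world axes, zero at the start; "moment": the same for the moment, N m; "grip_width": finger opening in m.
Only numpy, scipy, OpenCV 4.12 (cv2) and the standard library are available. Lean on these libraries where they do the work, as an engineer would, in place of code of your own. Each camera call takes 0.05 s, during which the arm holds its last target.

## Working session

There is one attempt and no reset: what is moved stays moved. The work goes in short steps, Python scripts to look and compute and a shell command to move; the robot and the scene stay as the last step left them, time stands still between calls to the robot, and variables do not carry over. Pictures are saved under pics/ and viewed, and the job is handed in when it is done.

```bash
mkdir -p pics
python3 - <<'E'
from rig import bot,get_image
import cv2
for n in("top","scene"):
    d=get_image(n);cv2.imwrite(f"pics/{n}0.png",d["img"][:,:,::-1])
    print(n,d["camera_matrix"],d["dist"],d["R"],d["t"])
print(bot.sense())
E
```

```text
top [[473.19772451   0.         254.04701903]
 [  0.         473.19772451 190.79206273]
 [  0.           0.           1.        ]] [-0.1771838  0.         0.         0.         0.       ] [[ 0.01726219 -0.99968948  0.01797082]
 [-0.99648624 -0.01867462 -0.08164817]
 [ 0.08195842 -0.01649825 -0.99649918]] [0.13489007 0.6024926  1.29766264]
scene [[393.69147145   0.         264.65365106]
 [  0.         393.69147145 188.64684343]
 [  0.           0.           1.        ]] [-0.01169777  0.          0.          0.          0.        ] [[ 0.91504629 -0.40324277 -0.00924937]
 [-0.29796264 -0.660331   -0.68933391]
 [ 0.27186127  0.63352841 -0.72438471]] [-0.45246019  0.36111786  0.7148335 ]
{'time_s': 0.1, 'joint_pos': array([ 1.53560455e+00,  2.55659952e-01,  1.07127976e-01, -3.97964080e-04,
       -1.42392395e+00, -2.84586871e-01]), 'joint_velocities': array([ 0.00072917, -0.00205336,  0.00366185,  0.00130158,  0.00116896,
        0.00028848]), 'effort': array([-2.48536744e-03, -3.87605917e+01,  2.38472199e+01,  5.37800878e+00,
       -3.88846442e-03,  1.21906751e-06]), 'tcp_pos': array([0.17272871, 0.52173079, 0.24950226]), 'tool_rot': array([ 1.83858034e+00, -2.54575603e+00,  1.67815871e-03]), 'wrist_force': array([-0.0431676 ,  0.06268522, -0.18340523]), 'moment': array([ 0.05638723, -0.04241197,  0.01567541]), 'grip_width': 0.08560873790644538}
```

View pics/top0.png

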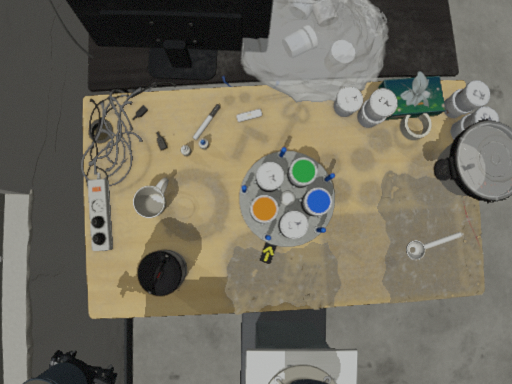

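View pics/scene0.png

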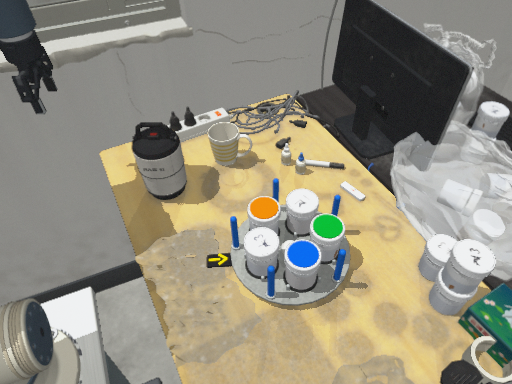

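The top view shows the carousel around (288,198), the orange lid at (264,208) and the arrow at (267,253). The posts are near (283,151), (332,176), (323,230), (268,237) and (245,190). Next I'll measure these.

```bash
cat > h.py <<'E'
import numpy as np,cv2
from rig import bot,get_image
from scipy.optimize import least_squares
def cast(d,uv,z):
    p=cv2.undistortPoints(np.array(uv,float).reshape(-1,1,2),d["camera_matrix"],np.array(d["dist"])).reshape(-1,2)
    R=np.array(d["R"]);t=np.array(d["t"]);c=-R.T@t
    r=np.c_[p,np.ones(len(p))]@R
    return c+r*((z-c[2])/r[:,2])[:,None]
def blobs(d,lo,hi,amin,box=(150,110,400,290)):
    h=cv2.cvtColor(d["img"],cv2.COLOR_RGB2HSV);m=cv2.inRange(h,lo,hi)
    k=np.zeros_like(m);k[box[1]:box[3],box[0]:box[2]]=1;m*=k
    n,l,s,c=cv2.connectedComponentsWithStats(m,connectivity=8)
    return [(c[i],s[i,4],np.argwhere(l==i)[:,::-1]) for i in range(1,n) if s[i,4]>=amin]
def look(name=None):
    d=get_image("top")
    if name: cv2.imwrite(f"pics/{name}.png",cv2.resize(d["img"][100:300,170:400,::-1],None,fx=3,fy=3))
    return d
E
python3 - <<'E'
from h import *
d=look("crop0")
for n,lo,hi,z,a in(("orange",(8,150,120),(18,255,255),.113,60),("green",(50,120,60),(80,255,255),.113,60),("blue",(100,150,60),(120,255,255),.113,5),("yellow",(22,200,150),(34,255,255),.010,10)):
    for c,s,p in blobs(d,lo,hi,a):
        print(n,c.round(1),s,cast(d,[c],z)[0].round(4), p.min(0),p.max(0))
E
```

```text
orange [264.  208.4] 399 [0.5473 0.1205 0.113 ] [253 198] [275 219]
green [303.3 170.7] 383 [0.6479 0.0189 0.113 ] [293 160] [314 181]
blue [202.8 142.4] 5 [0.7177 0.2841 0.113 ] [202 142] [204 143]
blue [282.4 151.6] 31 [0.6973 0.0745 0.113 ] [280 148] [285 156]
blue [329.5 176.9] 34 [ 0.6331 -0.0505  0.113 ] [325 174] [334 180]
blue [243.7 188.3] 19 [0.5987 0.1741 0.113 ] [242 186] [245 191]
blue [318.3 201. ] 389 [ 0.569  -0.0211  0.113 ] [308 190] [329 212]
blue [321.2 229.6] 30 [ 0.4945 -0.0293  0.113 ] [317 228] [325 231]
blue [267.9 237.4] 17 [0.4723 0.1093 0.113 ] [266 236] [270 239]
```

```bash
ls pics
```

```text
crop0.png
scene0.png
top0.png
```

View pics/crop0.png

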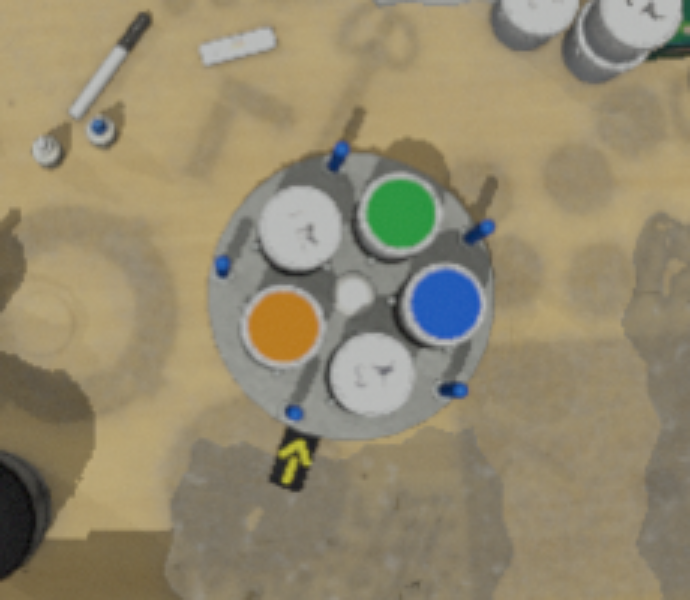

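```bash
cat >> h.py <<'E'
CEN={"orange":((8,150,120),(18,255,255),0),"green":((50,120,60),(80,255,255),144*-1),"blue":((100,150,60),(120,255,255),144)}
def state(d,c0=None,verbose=True):
    P=[];A=[]
    for n,(lo,hi,_) in CEN.items():
        b=blobs(d,lo,hi,150)
        if not b: continue
        c=max(b,key=lambda q:q[1])[0]
        P.append(cast(d,[c],.113)[0][:2]);A.append(np.deg2rad(_))
    P=np.array(P);A=np.array(A)
    f=lambda x:(P-np.c_[x[0]+.075*np.cos(x[2]+A),x[1]+.075*np.sin(x[2]+A)]).ravel()
    if c0 is None: s=least_squares(f,[.58,.05,2]).x;
    else:
        g=lambda x:f([c0[0],c0[1],x[0]]); s=np.r_[c0,least_squares(g,[2]).x]
    r=f(s)
    return s,r.reshape(-1,2)
E
python3 - <<'E'
from h import *
d=look()
s,r=state(d);print(s,np.rad2deg(s[2]),(r*1000).round(1))
h=cv2.cvtColor(d["img"],cv2.COLOR_RGB2HSV)
print(h[248:262:2,262:276:2].tolist())
for c,sz,p in blobs(d,(24,140,110),(40,255,255),8,(250,240,290,270)):
    print(c,sz,p.min(0),p.max(0),cast(d,[c],.01))
b=blobs(d,(0,0,0),(179,255,50),20,(245,236,295,270))
for c,sz,p in b: print("blk",c,sz)
w=cv2.resize(d["img"][228:275,240:300,::-1],None,fx=12,fy=12,interpolation=cv2.INTER_NEAREST);cv2.imwrite("pics/arrow.png",w)
E
```

```text
[0.58113401 0.05322654 2.03740016] 116.73443041009835 [[-0.1  0.3]
 [ 0.2 -0. ]
 [-0.1 -0.3]]
[[[20, 73, 132], [23, 47, 43], [30, 176, 145], [30, 173, 184], [30, 172, 188], [27, 115, 60], [90, 14, 36]], [[22, 94, 127], [30, 173, 181], [30, 170, 186], [29, 160, 107], [30, 172, 176], [29, 174, 144], [13, 41, 56]], [[24, 72, 74], [29, 175, 128], [28, 143, 89], [28, 189, 119], [30, 165, 151], [29, 181, 155], [18, 48, 95]], [[40, 17, 46], [128, 26, 40], [29, 175, 149], [29, 176, 158], [26, 147, 99], [30, 168, 184], [23, 50, 127]], [[98, 29, 35], [29, 86, 62], [30, 168, 185], [27, 177, 125], [125, 46, 33], [24, 43, 59], [21, 49, 126]], [[113, 27, 38], [26, 169, 115], [30, 173, 187], [30, 86, 62], [128, 30, 34], [22, 48, 101], [20, 48, 128]], [[120, 16, 32], [30, 166, 155], [30, 178, 155], [165, 28, 37], [20, 19, 40], [22, 46, 122], [22, 50, 128]]]
[267.65753425 252.60273973] 73 [263 247] [273 260] [[0.42811729 0.10437327 0.01      ]]
blk [269.22222222 246.        ] 27
blk [262.17391304 256.69565217] 23
blk [269.12 259.16] 25
```

View pics/arrow.png

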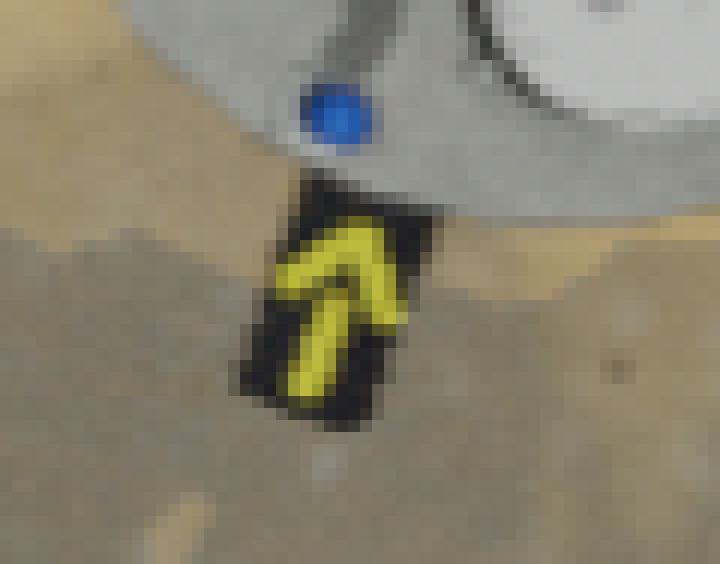

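Run:
```python
from h import *
d=look()
hub=np.array([.58113,.05323])
def ang(p,h=hub): q=p[:2]-h; return np.rad2deg(np.arctan2(q[1],q[0])),np.hypot(*q)*1000
print("tip",ang(cast(d,[(269.9,246.0)],.01)[0]))
p=blobs(d,(24,140,110),(40,255,255),8,(250,240,290,270))[0][2]
print("cent",ang(cast(d,p,.01).mean(0)))
h=cv2.cvtColor(d["img"],cv2.COLOR_RGB2HSV)
m=((h[...,2]<75)|((h[...,0]>24)&(h[...,0]<40)&(h[...,1]>130)))
k=np.zeros_like(m);k[242:266,258:278]=1
k[:250]&=False; k[250:266,258:278]=1
q=np.argwhere(m&k)[:,::-1];X=cast(d,q,.008)[:,:2];print(len(q),"tongue part cent",ang(X.mean(0)))
w=X[(np.abs(X-X.mean(0))).max(1)<.05]
# row-wise midline of whole tongue in world coords
mm=m.copy();kk=np.zeros_like(m);kk[242:266,256:280]=1
X=cast(d,np.argwhere(mm&kk)[:,::-1],.008)[:,:2]
box=cv2.minAreaRect((X*1000).astype(np.float32));print(box)
# posts: top end = farthest extent from image nadir
for c,s,p in blobs(d,(100,150,60),(120,255,255),12):
    if s<100: 
        b=cast(d,[c],.078)[0]; print("post",c.round(1),s,[round(x,1) for x in ang(b)])
# hub cap
m=((h[...,1]<25)&(h[...,2]>150)).astype(np.uint8);k=np.zeros_like(m);k[188:209,278:298]=1
n,l,s,c=cv2.connectedComponentsWithStats(m*k)
for i in range(1,n):
  if s[i,4]>20:print("hub",c[i],s[i],cast(d,[c[i]],.041))
dd=get_image("scene");cv2.imwrite("pics/sc.png",cv2.resize(dd["img"][160:320,190:370,::-1],None,fx=4,fy=3.7))
```

```text
tip (np.float64(161.43583809027777), np.float64(141.8245375240382))
cent (np.float64(161.51896097008773), np.float64(161.33228837364945))
146 tongue part cent (np.float64(161.72578844289532), np.float64(170.83912606312705))
((426.9096374511719, 104.6871566772461), (31.09954833984375, 54.04145431518555), 72.4637222290039)
post [282.5 151.5] 30 [np.float64(8.6), np.float64(123.8)]
post [329.5 176.9] 34 [np.float64(-63.0), np.float64(123.4)]
post [243.7 188.3] 19 [np.float64(80.3), np.float64(122.8)]
post [321.  229.5] 32 [np.float64(-134.5), np.float64(123.0)]
post [267.8 237.4] 16 [np.float64(153.4), np.float64(122.4)]
hub [286.99152542 197.93220339] [282 192  12  13 118] [[0.58047464 0.054833   0.041     ]]
```

View pics/sc.png

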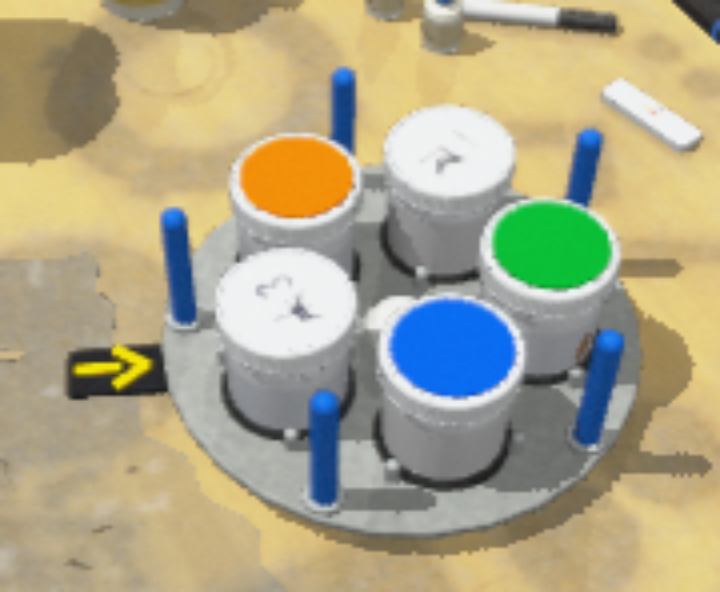

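Run:
```python
from h import *
from scipy.spatial.transform import Rotation as Ro
a=get_image("top");b=get_image("scene")
for z in (.15,.2,.25,.3):print(z,cast(a,[(162,268)],z)[0].round(3),cast(b,[(155,130)],z)[0].round(3))
R=Ro.from_rotvec(bot.sense()["tool_rot"]).as_matrix();print(R.round(3),bot.tip_extent)
hub=np.array([.5811,.0532])
for t in(138,):
    t=np.deg2rad(t);print(hub+.13*np.array([np.cos(t),np.sin(t)]))
```

```text
0.15 [0.391 0.376 0.15 ] [0.388 0.439 0.15 ]
0.2 [0.395 0.367 0.2  ] [0.383 0.371 0.2  ]
0.25 [0.399 0.358 0.25 ] [0.378 0.302 0.25 ]
0.3 [0.404 0.349 0.3  ] [0.373 0.234 0.3  ]
[[-0.314 -0.949 -0.   ]
 [-0.949  0.314 -0.   ]
 [ 0.    -0.    -1.   ]] 0.019
[0.48449117 0.14018698]
```

```bash
python3 -m pendant '{"dp":[[0,0,-0.045],[0,0,-0.045],[0,0,-0.03],[0.0264,-0.0416,0],[0.0264,-0.0416,0],[0.0264,-0.0416,0],[0.0264,-0.0416,0],[0.0264,-0.0416,0]],"rotation":[[0,0,0],[0,0,0],[0,0,0],[0,0,0],[0,0,0],[0,0,0],[0,0,0],[0,0,0]]}' 0 20
```

```text
time_s: 1.4
tcp_pos: [0.3312, 0.3277, 0.3729]
tool_rot: [1.845, -2.54, 0.004]
wrist_force: [0.8, 0.9, 0.3]
grip_width: -0.0001
```

```bash
python3 -m pendant '{"dp":[[0.0264,-0.0416,0],[0.0264,-0.0416,0],[0.0264,-0.0416,0],[0.0264,-0.0416,0],[0.0264,-0.0416,0],[0,0,0],[0,0,0.02],[0,0,0]],"rotation":[[0,0,0],[0,0,0],[0,0,0],[0,0,0],[0,0,0],[0,0,10],[0,0,10],[0,0,4]]}'
cat >> h.py <<'E'
from scipy.spatial.transform import Rotation as Ro
HUB=np.array([.5811,.0532])
def go(th,r,z,head=None):
    "tool-frame shift to polar target about hub; heading of tool x (deg) vs th+90"
    s=bot.sense();R=Ro.from_rotvec(s["tool_rot"]).as_matrix();p=s["tcp_pos"]
    q=p[:2]-HUB
    t=np.deg2rad(th);T=np.r_[HUB+r*np.array([np.cos(t),np.sin(t)]),z]
    print("now th",np.rad2deg(np.arctan2(q[1],q[0])).round(2)%360,"r",np.hypot(*q).round(4),"z",p[2].round(4),"head",np.rad2deg(np.arctan2(R[1,0],R[0,0])).round(2)%360,"tilt",np.rad2deg(np.arccos(-R[2,2])).round(2),"F",s["wrist_force"].round(2),"t",s["time_s"])
    print("dp",(R.T@(T-p)).round(4))
E
python3 -c "
from h import *
go(138,.13,.114)"
```

```text
time_s: 2.4
tcp_pos: [0.4942, 0.1272, 0.3529]
tool_rot: [1.252, -2.881, 0.003]
wrist_force: [1.0, 0.6, 0.5]
grip_width: 0.0001
now th 139.58 r 0.1142 z 0.3529 head 226.97 tilt 0.12 F [1.   0.58 0.52] t 2.4
dp [-0.0031  0.0163  0.2389]
```

```bash
python3 -m pendant '{"dp":[[-0.0065,0.0163,0],[0,0,0.05],[0,0,0.05],[0,0,0.04],[0,0,0],[0,0,0]],"rotation":[[0,0,0],[0,0,0],[0,0,0],[0,0,0],[0,0,0],[0,0,0]]}'
python3 - <<'E'
from h import *
go(136,.13,.114)
d=look("crop1")
d=get_image("scene");cv2.imwrite("pics/sc1.png",cv2.resize(d["img"][80:320,130:390,::-1],None,fx=2.5,fy=2.5))
E
```

```text
time_s: 3.15
tcp_pos: [0.488, 0.1433, 0.212]
tool_rot: [-1.248, 2.878, -0.004]
wrist_force: [-0.9, -0.2, 1.6]
grip_width: 0.0005
now th 135.95 r 0.1295 z 0.212 head 226.88 tilt 0.32 F [-0.92 -0.16  1.64] t 3.15
dp [0.0005 0.0009 0.098 ]
```

View pics/crop1.png

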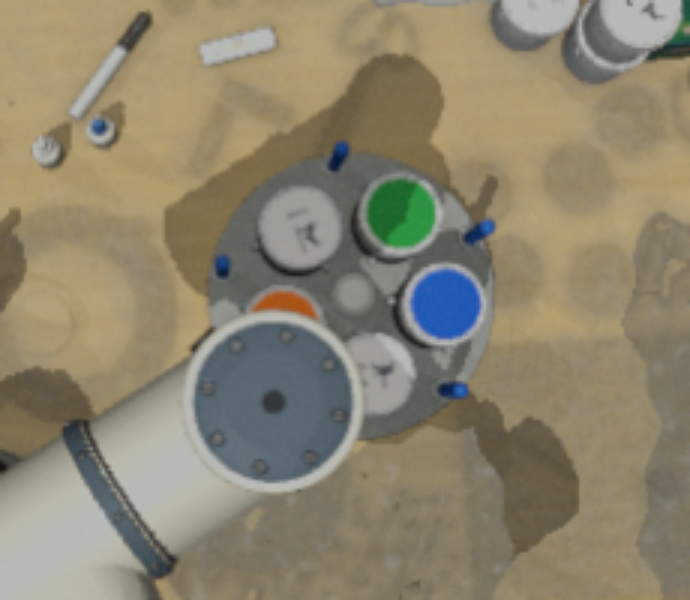

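View pics/sc1.png

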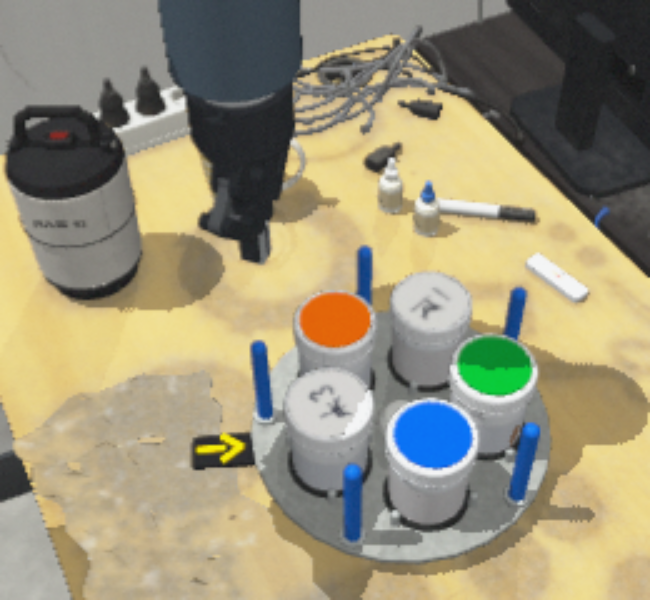

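```bash
python3 -m pendant '{"dp":[[0,0.001,0.035],[0,0,0.03],[0,0,0.025],[0,0,0]],"rotation":[[0,0,0],[0,0,0],[0,0,0],[0,0,0]]}'
python3 - <<'E'
from h import *
go(138,.13,.122)
look("crop2")
d=get_image("scene");cv2.imwrite("pics/sc2.png",cv2.resize(d["img"][130:320,180:380,::-1],None,fx=3.1,fy=3.1))
E
```

```text
time_s: 3.75
tcp_pos: [0.4926, 0.1467, 0.127]
tool_rot: [-1.242, 2.864, -0.001]
wrist_force: [0.1, 0.3, 1.5]
grip_width: 0.0001
now th 133.44 r 0.1287 z 0.127 head 226.91 tilt 1.12 F [0.1  0.27 1.53] t 3.75
dp [0.0104 0.0015 0.0048]
```

View pics/sc2.png

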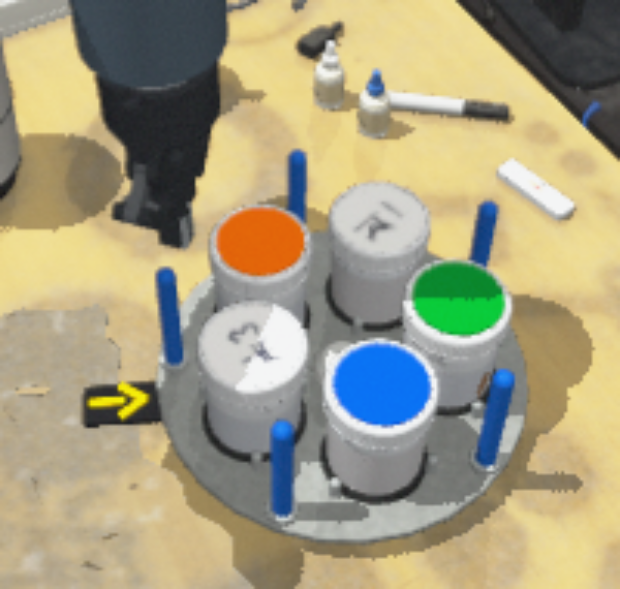

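```bash
python3 -m pendant '{"dp":[[0.009,0.002,0.003],[0.009,0.001,0.002],[0.008,0,0],[0.008,0,0],[0.008,0,0],[0.008,0,0]],"rotation":[[0,0,-2],[0,0,-2],[0,0,-4],[0,0,-4],[0,0,-4],[0,0,-4]]}'
python3 - <<'E'
from h import *
go(165,.13,.122)
d=look("crop3");s,r=state(d,HUB);print(np.rad2deg(s[2]),(r*1e3).round(1))
d=get_image("scene");cv2.imwrite("pics/sc3.png",cv2.resize(d["img"][130:320,180:380,::-1],None,fx=3.1,fy=3.1))
E
```

```text
time_s: 4.6
tcp_pos: [0.4635, 0.1099, 0.1295]
tool_rot: [-1.737, 2.572, -0.008]
wrist_force: [0.0, 1.4, -1.2]
grip_width: -0.0001
now th 154.26 r 0.1305 z 0.1295 head 248.07999999999998 tilt 2.2 F [ 0.01  1.41 -1.24] t 4.6
dp [ 0.0246 -0.001   0.0068]
127.1799461115636 [[-0.3  0.6]
 [ 0.1  0.3]
 [-0.2  0. ]]
```

View pics/sc3.png

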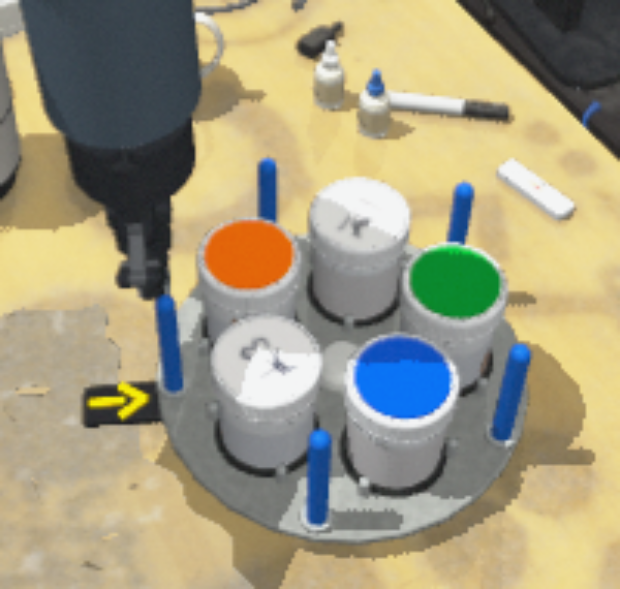

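```bash
cat >> h.py <<'E'
def tiltfix():
    R=Ro.from_rotvec(bot.sense()["tool_rot"]).as_matrix()
    v=R.T@np.array([0,0,-1.]); ax=np.cross([0,0,1.],v); print("tilt corr deg",np.rad2deg(ax).round(2))
E
python3 -c "
from h import *
tiltfix()"
```

```text
tilt corr deg [-1.45  1.61  0.  ]
```

```bash
python3 -m pendant '{"dp":[[0.008,0.001,0.004],[0.008,0,0.004],[0.008,0,0.002],[0.008,0,0.001],[0.008,0,0.001],[0.007,0,0]],"rotation":[[-0.5,0.6,-2],[-0.5,0.6,-3],[-0.5,0.5,-3.5],[0,0,-3.5],[0,0,-3.5],[0,0,-3.5]]}'
python3 - <<'E'
from h import *
go(180,.13,.122);tiltfix()
d=look("crop4");s,r=state(d,HUB);print(np.rad2deg(s[2]),(r*1e3).round(1))
d=get_image("scene");cv2.imwrite("pics/sc4.png",cv2.resize(d["img"][130:320,180:380,::-1],None,fx=3.1,fy=3.1))
E
```

```text
time_s: 5.45
tcp_pos: [0.453, 0.0668, 0.1217]
tool_rot: [-2.162, 2.267, -0.006]
wrist_force: [-0.2, 1.2, -1.1]
grip_width: -0.0002
now th 173.93 r 0.1289 z 0.1217 head 267.27 tilt 0.56 F [-0.24  1.23 -1.06] t 5.45
dp [ 0.0137  0.0012 -0.0003]
tilt corr deg [-0.52  0.2   0.  ]
147.3242723832913 [[ 0.   0.4]
 [-0.1  0.3]
 [-0.1  0.2]]
```

View pics/sc4.png

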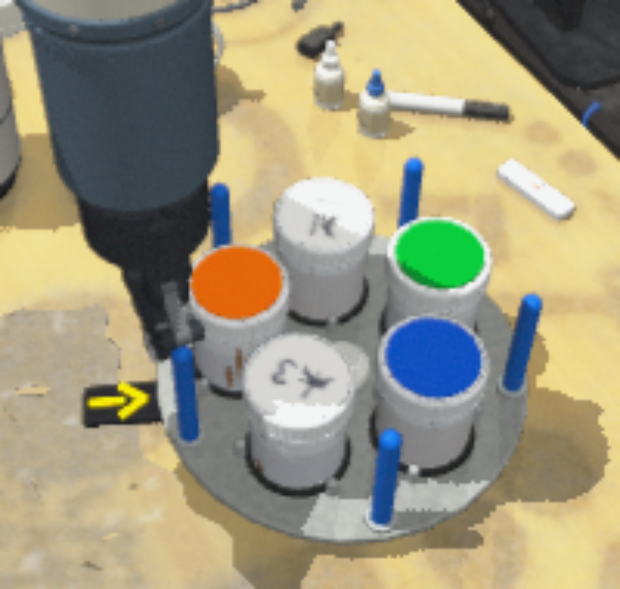

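View pics/crop4.png

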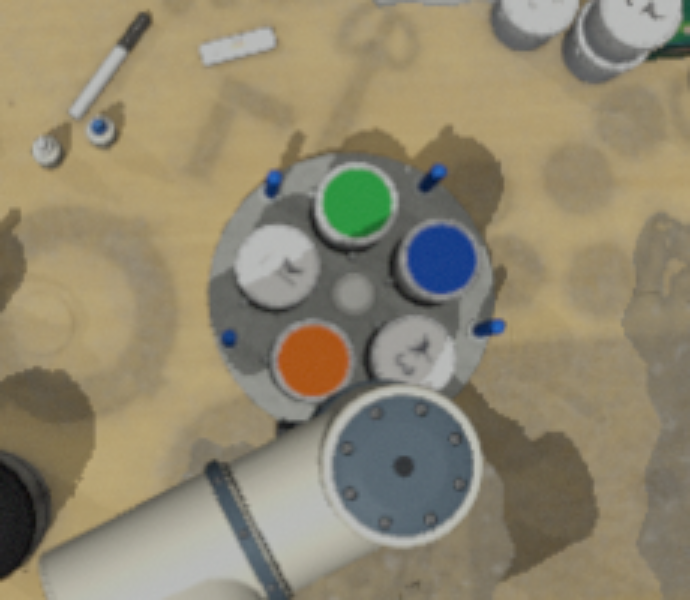

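```bash
python3 -m pendant '{"dp":[[0.005,0.001,0],[0.005,0.001,0],[0.005,0,0],[0.004,0,0],[0.003,0,0],[0,0,0]],"rotation":[[-0.5,0,-1],[0,0,-1],[0,0,-2],[0,0,-2],[0,0,-1],[0,0,0]]}'
python3 - <<'E'
from h import *
go(180,.13,.122);tiltfix()
d=look("crop5");s,r=state(d,HUB);print(np.rad2deg(s[2]),(r*1e3).round(1))
E
```

```text
time_s: 6.3
tcp_pos: [0.4514, 0.0442, 0.1226]
tool_rot: [-2.3, 2.134, 0.002]
wrist_force: [0.4, 0.2, 1.1]
grip_width: -0.0001
now th 183.97 r 0.13 z 0.1226 head 274.29 tilt 0.28 F [0.43 0.17 1.08] t 6.3
dp [-0.009  -0.0003  0.0006]
tilt corr deg [-0.14  0.24  0.  ]
157.41972841654535 [[-0.1  0.3]
 [ 0.1  0.3]
 [ 0.   0. ]]
```

```bash
python3 -m pendant '{"dp":[[0.002,0,0],[0.002,0,0],[0.002,0,0],[0.001,0,0],[0.001,0,0],[0,0,0]],"rotation":[[0,0,-1],[0,0,-1],[0,0,-1],[0,0,-0.5],[0,0,0],[0,0,0]]}'
python3 - <<'E'
from h import *
go(180,.13,.122)
d=look("crop6");s,r=state(d,HUB);print(np.rad2deg(s[2]),(r*1e3).round(1))
E
```

```text
time_s: 7.1
tcp_pos: [0.4522, 0.0361, 0.1226]
tool_rot: [-2.367, 2.058, 0.002]
wrist_force: [-0.4, 0.3, 0.6]
grip_width: 0.0002
now th 187.56 r 0.13 z 0.1226 head 278.01 tilt 0.29 F [-0.4   0.27  0.6 ] t 7.1
dp [-0.0171 -0.0013  0.0006]
161.1554898507674 [[-0.2  0.4]
 [ 0.1  0.2]
 [ 0.1  0.1]]
```

```bash
python3 -m pendant '{"dp":[[-0.006,0.002,0],[-0.008,0.003,0],[0,0.03,0],[0,0.03,0],[0,0.01,-0.02],[0,0,-0.05],[0,0,-0.05],[0,0,-0.05]],"rotation":[[0,0,0],[0,0,0],[0,0,0],[0,0,0],[0,0,0],[0,0,0],[0,0,0],[0,0,0]]}'
python3 - <<'E'
from h import *
go(188,.22,.3)
E
python3 -m pendant '{"dp":[[0,0.04,-0.02],[0,0.04,-0.02],[0,0,0],[0,0,0]],"rotation":[[0,0,0],[0,0,0],[0,0,0],[0,0,0]]}'
python3 - <<'E'
from h import *
go(188,.22,.3)
d=look("crop7");s,r=state(d,HUB);print(np.rad2deg(s[2]),(r*1e3).round(1))
s,r=state(d);print(s,np.rad2deg(s[2]))
E
```

```text
time_s: 8.15
tcp_pos: [0.3689, 0.04, 0.2934]
tool_rot: [2.37, -2.056, -0.008]
wrist_force: [1.2, -0.3, 0.6]
grip_width: 0.0001
now th 183.56 r 0.2126 z 0.2934 head 278.12 tilt 0.38 F [ 1.2  -0.31  0.58] t 8.15
dp [ 0.0164  0.0081 -0.0066]
time_s: 8.65
tcp_pos: [0.2886, 0.0296, 0.3386]
tool_rot: [-2.371, 2.054, 0.003]
wrist_force: [0.5, -0.8, 0.1]
grip_width: -0.0001
now th 184.61 r 0.2935 z 0.3386 head 278.19 tilt 0.29 F [ 0.46 -0.83  0.07] t 8.65
dp [ 0.0178 -0.0728  0.0387]
161.21551152854553 [[-0.1  0.3]
 [ 0.2  0.2]
 [ 0.   0.1]]
[0.58114746 0.05340811 2.81315954] 161.18216873591797
```

View pics/crop7.png

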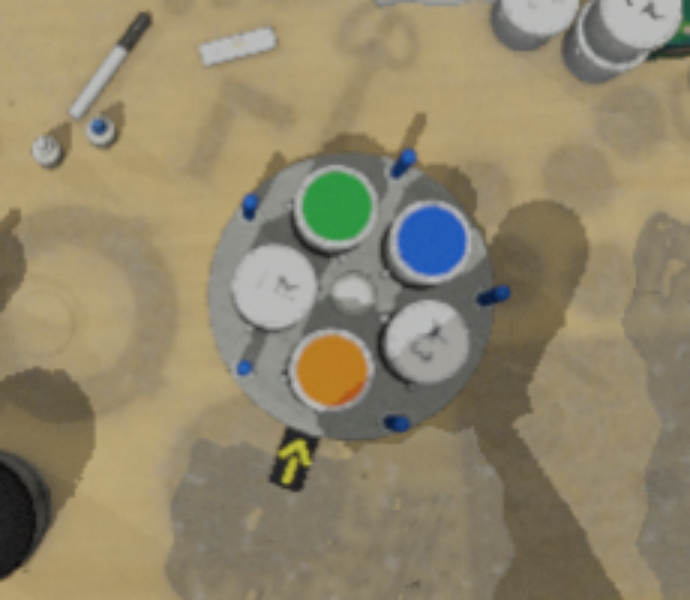

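Run:
```python
from h import *
A=lambda q:np.rad2deg(np.arctan2(q[1],q[0]))
d=look()
for c,s,p in blobs(d,(100,150,40),(120,255,255),12):
    if s<100:
        b=cast(d,[c],.078)[0][:2]-HUB; a=A(b); print("post",round(a,1),"phase",round((a-36-161.2+36)%72-36,2),round(np.hypot(*b)*1e3,1))
e=get_image("scene")
bx=(190,160,370,330)
P=[]
for n,(lo,hi,_) in CEN.items():
    c=max(blobs(e,lo,hi,150,bx),key=lambda q:q[1])[0]; P.append(cast(e,[c],.113)[0][:2])
P=np.array(P);an=np.deg2rad([0,-144,144])
f=lambda x:(P-np.c_[x[0]+.075*np.cos(x[2]+an),x[1]+.075*np.sin(x[2]+an)]).ravel()
s=least_squares(f,[.58,.05,2.8]).x;print("scene fit",s,np.rad2deg(s[2]),(f(s)*1e3).round(1))
b=max(blobs(e,(24,150,120),(40,255,255),8,(195,240,240,275)),key=lambda q:q[1]);c=cast(e,b[2],.01).mean(0)[:2]
print("scene arrow",b[0],c,A(c-s[:2]),np.hypot(*(c-s[:2])))
```

```text
post -19.0 phase -0.19 123.9
post 52.3 phase -0.89 123.2
post -90.7 phase 0.07 124.3
post 124.9 phase -0.34 121.7
post -162.4 phase 0.44 122.5
scene fit [0.57976598 0.05273704 2.81644534] 161.37043123409066 [-0.6  0.1  0.5  0.   0.1 -0.1]
scene arrow [218.7745098 258.7254902] [0.42701424 0.10388737] 161.4864036810062 0.16108833097528244
```

```bash
python3 -c "
from rig import bot
print(bot.finish_job())"
```

```text
the job is handed in; nothing more can be done
None
```

I turned the carousel about 44° counter-clockwise by pushing one blue rim post with the closed fingers. The jar with the orange sticker now stands at the front, in line with the yellow arrow. I then backed the arm clear and handed the job in at about 9 s.

- **Alignment:** in the top view the orange jar is at 161.2° and the arrow at about 161.5°. In the scene view they are at 161.4° and 161.5°. The gap is at most 0.3°, about 0.4 mm at the jar.
- **At rest:** the reading stayed the same (161.2°) before and after I backed off.
- **Jars and desk:** the three stickered jars' lids fit the jar ring to within 0.6 mm, so those jars have not shifted in their places. I checked the plain jars and the nearby desk items only by eye, and they look undisturbed. The mug was outside the last picture, and the arm did not go near it.
- **Less certain:** individual posts gave rougher angle readings, scattered within about 0.9° and averaging about −0.2° against the jar angle. The tool tilted up to 2° during the push, and I corrected it.

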